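# Close up the keepsake chest on the market stall

### The arm

A 7-joint arm with a two-finger parallel gripper is mounted at the origin on the work surface. World frame = base frame: x ahead of the robot, y to its left, z up, the work surface at z = 0. Lengths are in m, angles in rad, forces in N, time in s.
With the tool pointing down it reaches from about 0.4 to 0.875 m from the base axis. Payload 19.3 kg.
Tool frame: the origin (TCP) lies at the very end of the fingers, on their centre line; the grasp point (between the pads) lies bot.tcp_to_grasp behind it (bot.tcp_to_grasp is the distance from the TCP to the grasp point, in m); z points along the fingers, y is the direction in which the jaws open and shut (so a half turn about z gives the same grasp; the last joint's range is limited). The gripper opens to 85 mm and grips with 20 to 120 N. Pads are 22 mm wide; open, the fingers measure 114 mm over their backs; the gripper's body (76 mm by 85 mm) begins 54 mm behind the grasp point. The pads swing forward as they close: fully open they stand 13 mm farther back than shut.
Start: joints at [-1.257, 0.521, -0.036, 1.599, 0.021, 1.021, -0.113], TCP at [0.234, 0.58, 0.231] pointing down, gripper open.
Joint ranges: [-2.91, 2.91], [-0.3, 2.13], [-1.5, 1.42], [0.17, 2.43], [-1.26, 4.41], [0.16, 1.93], [-2.52, 2.52]. Speed limits (rad/s): [1.89, 1.89, 2.39, 2.39, 3.01, 3.01, 3.01].

### API

Orientations are given as [roll, pitch, yaw] about the fixed x, y, z axes, in that order (R = Rz(yaw) Ry(pitch) Rx(roll)).
In Python, from workcell import bot gives the robot as it stands.
- The arm moves only by the tool servo_tool, never from a script. Its argument "targets" is a list of rows, each a list of 2 entries, a list of its own where there are three numbers: the shift along the tool's x, y, z in units of 0.05 m (1.0 is 0.05 m), then the turn about the tool's z in units of 5 degrees (1.0 is 5 degrees). A call has 1 to 12 rows; each row shifts and turns the commanded pose from where the row before left it, along the tool's axes as they then stand; what a row does not reach is not made up. A row lasts 1/8 s, in which the tool goes at most 62.5 mm and 10.7 degrees, less where a joint would pass 70% of its speed; a pose out of reach is approached as far as the arm can. A call with a number of a shift or a turn outside -1 to 1 is refused whole. A call with a gripper value outside its range is refused whole. "gripper" is the opening, from -1 (shut) to 1 (fully open), so that 0 is half open, set as the call begins (left out, the last holds). The fingers move at their own pace and stop on an object; "newtons" is the grip in N (left out, the last holds). Time passes only in rows, so rows that do not move let the fingers close. It gives the time, the measured TCP pose, the force and the opening at its end, in the units of the state.
- bot.observe(): the state, without advancing time (a new reading comes with each control period).
- bot.grab_frame(name): name is "scene" or "top"; returns the picture (400x640x3 uint8, blue, green, red); there is no depth.
- bot.get_calibration(name): a dict with "fx", "fy", "cx", "cy" (pixels), "pose" (4x4, takes a point from camera to world coordinates). Camera axes: x right, y up, looking along -z (the intrinsics and any distortion apply to the point x, -y, -z); pixel columns grow to the right and rows downward; lengths in m; the calibration is good to about 2 mm. A picture is of the moment at which its call begins. get_calibration takes no time and is no camera call.
- bot.job_done(): hands the job in, once; it reports no verdict.
The state is a dict: "clock": time; "qpos": joint angles; "qd": joint speeds; "joint_efforts": joint torques, N m; "position": TCP position; "tool_rot": TCP orientation; "force": force on the tool from outside, world axes, zero at the start; "moment": the same for the moment, N m; "grip_width": finger opening in m.
Only numpy, scipy, OpenCV 4.12 (cv2) and the standard library are available. Lean on these libraries where they do the work, as an engineer would, in place of code of your own. Each camera call takes 0.05 s, during which the arm holds its last target.

### The job

Close up the wooden keepsake chest on the stall counter using only your fingertips: push both of its drawers fully home, and then fold the lid down until it is fully shut, easing it over without slamming it. Grasp nothing, and leave the goblets and other wares, and the little crystal ball inside the chest, where they are.

Things in the scene. Friction and masses are not known exactly. Their poses are not given: they have to be found in the camera images.
- chest: Wooden chest fixed to the counter, 180 deep (its x) x 280 wide (its y) x 100 mm tall. Origin: centre of its underside, on the counter. x points from the drawer fronts to the lid hinge (away from the robot), y to the left, z up. Two drawers side by side fill the lower 58 mm of its front (-x); a velvet-lined tray is above. Shut, the drawer fronts stand 10 mm proud of the chest's front face.
- drawer_left (a joint): How far the left (+y) drawer stands out, m: 0 is fully home, positive is out towards the chest's -x; starts between 0.03 and 0.07. It runs with about 2 N of friction and stays where it is left.
- drawer_left_face (a point): Point on the outer (-x) face of the left drawer's dark front panel, in the middle of its width, 42 mm above the counter; moves with the drawer. The panel is 136 mm wide and spans 4 to 54 mm above the counter; it is flat, without a handle (a thin brass plate is flush on it).
- drawer_right (a joint): The same for the right (-y) drawer: 0 is fully home, starts between 0.03 and 0.07 m out.
- drawer_right_face (a point): The same point on the right drawer's front panel.
- lid (a joint): Lid angle, rad: 0 is shut (flat on the chest), growing as the free edge rises; starts between 0.8 and 1.25. The hinge is stiff (about 0.6 N m, more than the lid's weight can turn), so that the lid stays wherever it is left; a push of 2 to 6 N on the outer half of its upper face folds it down.
- lid_hinge (a point): Middle of the hinge line, which runs along the chest's y axis on the top of its rear (+x) edge, 100 mm above the counter. The lid's inner face passes through this line. Axes turn with the lid: x from free edge to hinge, z out of the lid's upper (outer) face.
- lid_edge (a point): Middle of the lid's free edge, on its upper (outer) face; moves with the lid. The lid is a dark wooden panel 188 mm from the hinge line to the free edge, 284 mm wide, 12 mm thick; the outer face is the one that looks away from the robot while it stands open and up when it is shut, 112 mm above the counter.
- crystal_center (a point): Centre of the small clear crystal ball, 30 mm across, which sits loose in a square brass seat inside the chest's tray, its top about 5 mm below the shut lid; it needs no touching.
- goblet_teal: Loose goblet, teal with a steel rim, 70 mm across, 166 mm tall, standing near one side of the chest; origin at the centre of its underside, z up. Leave it.
- goblet_brown: Loose goblet of the same size, brown. Leave it.
- vial: Loose small green glass bottle, 32 mm across, 75 mm tall, close behind the chest; origin at the centre of its underside. Leave it.
- jar: Loose amber glass jar with brass cap, 64 mm across, 75 mm tall, at the right of the chest; origin at the centre of its underside. Leave it.
- tankard: Loose pewter-grey tankard, 84 mm across, handle at its +y side, 120 mm tall, at the left of the chest; origin at the centre of its underside. Leave it.
- candlestick: Loose brass candlestick with a stub of candle, 70 mm across, 138 mm tall, close behind the chest; origin at the centre of its underside. Leave it.
Things that resemble listed ones, but are neither listed nor needed, are in the scene too. What is meant by the goblet_teal is not orange, and is the smaller of those in its own colour.

How it is judged:
By the outcome, as a careful person would: the job done as asked, in the order asked, and still so for the second after the job is handed in, with the robot touching nothing.
It also fails if it takes over 58 s, if anything falls off the work surface, if the arm or the gripper's body presses on something with over 40 N, if the wrist force passes 120 N, or if a joint passes its speed limit or range.

## Working session

There is one attempt and no reset: what is moved stays moved. The work goes in short steps, Python scripts to look and compute and a tool call to move; the robot and the scene stay as the last step left them, time stands still between calls to the robot, and variables do not carry over. Pictures are saved under pics/ and viewed, and the job is handed in when it is done.

Besides the shell and the picture viewer there is one more tool, called as a command line: name --argument value ..., lists and objects as JSON in quotes. servo_tool: Moves the arm, as the interface text tells. Its arguments: {"type":"object","properties":{"targets":{"type":"array","items":{"type":"array"}},"gripper":{"type":"number"},"newtons":{"type":"number"}},"required":["targets"]}

```bash
mkdir -p pics; ls; python3 - <<'E'
from workcell import bot
import cv2
print(bot.observe())
for n in("scene","top"):
    f=bot.grab_frame(n);cv2.imwrite(f"pics/{n}0.png",f)
    print(bot.get_calibration(n))
E
```

```text
pics
{'clock': 0.0, 'qpos': array([-1.2572239 ,  0.52198648, -0.03636092,  1.59996504,  0.02117   ,
        1.02108022, -0.11280186]), 'qd': array([-0.0001694 ,  0.00172179,  0.00240768, -0.00038868,  0.00160569,
       -0.00095601,  0.00024031]), 'joint_efforts': array([-5.46185274e-04, -9.27059555e+01,  1.97988778e+00, -3.69957840e+01,
        1.80167193e-02,  7.81165611e-03,  2.43990650e-05]), 'position': array([0.23390306, 0.57924679, 0.23075789]), 'tool_rot': array([-3.14053705e+00,  3.14218640e-05,  2.75782101e+00]), 'force': array([ 0.02258699, -0.13636378, -0.05625545]), 'moment': array([ 0.03719048,  0.00503757, -0.03457908]), 'grip_width': 0.08537433287651464}
{'fx': 467.73522298030906, 'fy': 467.73522298030906, 'cx': 314.6003090818051, 'cy': 205.67344587744032, 'pose': array([[-0.99886257, -0.03006652,  0.03700762,  0.60555194],
       [ 0.04731022, -0.72165288,  0.69063656,  0.64529765],
       [ 0.00594161,  0.69160185,  0.72225451,  0.75029973],
       [ 0.        ,  0.        ,  0.        ,  1.        ]])}
{'fx': 389.4413894878928, 'fy': 389.4413894878928, 'cx': 321.0859306430645, 'cy': 200.62304798910432, 'pose': array([[-0.01311298,  0.98654385, -0.16297016,  0.41728587],
       [-0.99967113, -0.00934228,  0.02388227,  0.0515816 ],
       [ 0.0220384 ,  0.16322973,  0.98634191,  0.97370602],
       [ 0.        ,  0.        ,  0.        ,  1.        ]])}
```

View pics/scene0.png

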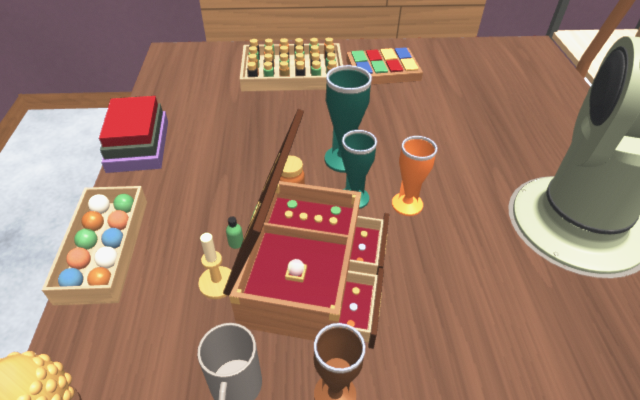

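View pics/top0.png

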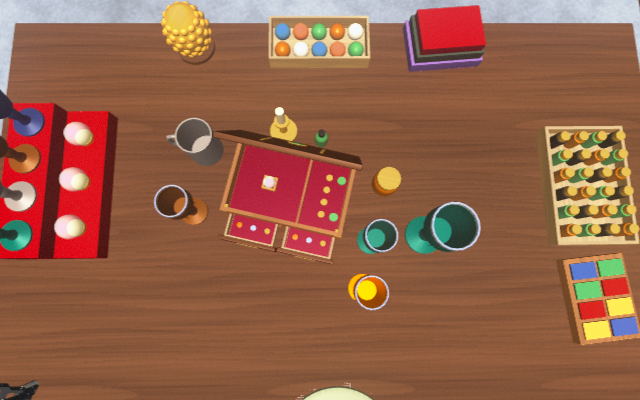

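The scene view shows the chest open at about (300,255), with the lid standing up to its left. Around it are the small teal goblet (358,165), a larger teal one (347,110), an orange one (415,175) and the brown one (338,360). The tankard is at (230,365), the candlestick at (213,270), the vial at (234,232) and the jar at (290,170). In the top view the chest is at (290,190) and the drawers are at (250,228) and (308,242). Next I'll enlarge both views.

```bash
python3 - <<'E'
import cv2
f=cv2.imread("pics/top0.png")[90:310,140:420];cv2.imwrite("pics/tc.png",cv2.resize(f[:200,:266],None,fx=3,fy=3,interpolation=cv2.INTER_CUBIC))
f=cv2.imread("pics/scene0.png")[100:350,190:410];cv2.imwrite("pics/sc.png",cv2.resize(f[:,:],None,fx=2.4,fy=2.4,interpolation=cv2.INTER_CUBIC))
E
```

```text
(no output)
```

View pics/tc.png

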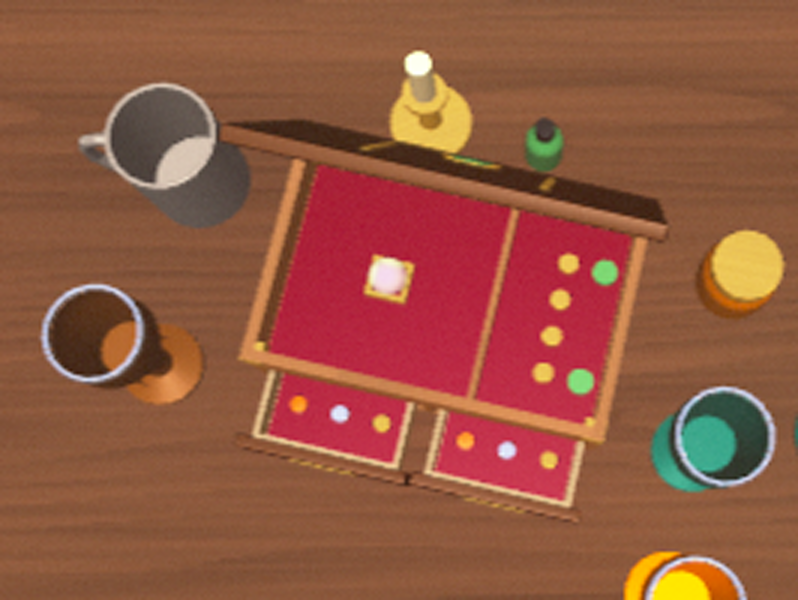

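View pics/sc.png

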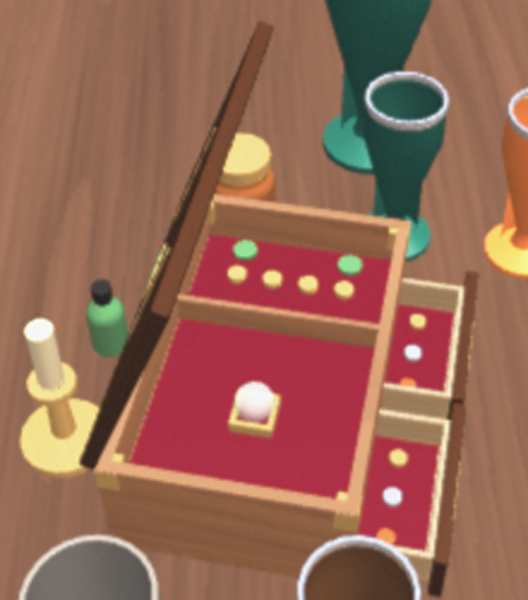

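```bash
cat > h.py <<'E'
import numpy as np
from workcell import bot
def proj(n,P):
    c=bot.get_calibration(n);T=np.linalg.inv(c["pose"]);p=T[:3,:3]@np.asarray(P)+T[:3,3]
    return np.array([c["cx"]+c["fx"]*p[0]/-p[2],c["cy"]-c["fy"]*p[1]/-p[2]])
def pix_plane(n,u,v,z):
    c=bot.get_calibration(n);d=c["pose"][:3,:3]@np.array([(u-c["cx"])/c["fx"],-(v-c["cy"])/c["fy"],-1]);o=c["pose"][:3,3]
    return o+d*(z-o[2])/d[2]
def W(s,l): # s=x,y,yaw
    c,n=np.cos(s[2]),np.sin(s[2]);return np.array([s[0]+c*l[0]-n*l[1],s[1]+n*l[0]+c*l[1],l[2]])
def lid(a,r,y,h): # r from hinge to edge, h out of outer face from inner face
    # shut: x=.09-r, z=.1+h
    return np.array([.09-r*np.cos(a)+h*np.sin(a),y,.1+r*np.sin(a)+h*np.cos(a)])
T=lambda x,y:("top",140+x/3,90+y/3)
S=lambda x,y:("scene",190+x/2.4,100+y/2.4)
E
cat > fit.py <<'E'
from h import *
from scipy.optimize import least_squares
ob=[(T(240,357),'c',(-.09,.14,.1)),(T(604,437),'c',(-.09,-.14,.1)),
(S(100,468),'c',(.09,.14,.1)),(S(360,500),'c',(-.09,.14,.1)),(S(410,225),'c',(-.09,-.14,.1)),(S(213,198),'c',(.09,-.14,.1)),
(T(220,128),'l',(.188,.142,.012)),(T(667,226),'l',(.188,-.142,.012)),(T(222,140),'l',(.188,.142,0)),(T(666,238),'l',(.188,-.142,0)),
(S(262,22),'l',(.188,-.142,.012)),(S(273,27),'l',(.188,-.142,0)),(S(178,315),'l',(.188,.142,0)),(S(152,308),'l',(.188,.142,.012)),
(T(237,438),'dl',(0,.138,.054)),(T(407,478),'dl',(0,.002,.054)),(T(410,480),'dr',(0,-.002,.054)),(T(578,518),'dr',(0,-.138,.054)),
(S(475,272),'dr',(0,-.138,.054)),(S(461,405),'dr',(0,-.002,.054)),(S(443,560),'dl',(0,.138,.054)),]
def pt(s,k,l):
    if k=='c':return W(s,l)
    if k=='l':return W(s,lid(s[3],*l))
    d=s[4] if k=='dl' else s[5]
    return W(s,(-.1-d,l[1],l[2]))
def res(s):
    return np.concatenate([proj(o[0],pt(s,k,l))-o[1:] for o,k,l in ob])
r=least_squares(res,[.6,.1,-.2,1,.05,.05],loss='soft_l1')
print(r.x.round(4))
for (o,k,l),e in zip(ob,res(r.x).reshape(-1,2)):print(o[0],k,l,e.round(1))
s=r.x
print('edge',W(s,lid(s[3],.188,0,.012)),'fL',W(s,(-.1-s[4],.07,.042)),'fR',W(s,(-.1-s[5],-.07,.042)))
E
python3 fit.py
```

```text
[ 0.5985  0.1028 -0.2333  1.201   0.0482  0.0492]
top c (-0.09, 0.14, 0.1) [-0.6  0.6]
top c (-0.09, -0.14, 0.1) [-0.6  1.3]
scene c (0.09, 0.14, 0.1) [-1.2 -0.2]
scene c (-0.09, 0.14, 0.1) [-0.   4.9]
scene c (-0.09, -0.14, 0.1) [ 0.  -2.6]
scene c (0.09, -0.14, 0.1) [-6.  -3.2]
top l (0.188, 0.142, 0.012) [-0.5 -1.3]
top l (0.188, -0.142, 0.012) [ 0.6 -0.5]
top l (0.188, 0.142, 0) [-2.1  1.1]
top l (0.188, -0.142, 0) [-0.6  1.8]
scene l (0.188, -0.142, 0.012) [-0.5 -1.8]
scene l (0.188, -0.142, 0) [ 1.2 -1.1]
scene l (0.188, 0.142, 0) [-1.6  0.3]
scene l (0.188, 0.142, 0.012) [ 0.9 -0.2]
top dl (0, 0.138, 0.054) [-0.6  0.5]
top dl (0, 0.002, 0.054) [-0.8 -0. ]
top dr (0, -0.002, 0.054) [-0.3  0.1]
top dr (0, -0.138, 0.054) [0.5 0.3]
scene dr (0, -0.138, 0.054) [-0.  -1.5]
scene dr (0, -0.002, 0.054) [ 0.  -3.9]
scene dl (0, 0.138, 0.054) [-0.5 -0.5]
edge [0.63086779 0.09514032 0.27962883] fL [0.47049389 0.20520261 0.042     ] fR [0.43720114 0.0692155  0.042     ]
```

```bash
python3 - <<'E'
from h import *
print(bot.tcp_to_grasp)
s=[.5985,.1028,-.2333]
def loc(p):
    d=p[:2]-np.array(s[:2]);c,n=np.cos(s[2]),np.sin(s[2]);return np.array([c*d[0]+n*d[1],-n*d[0]+c*d[1]])
for nm,x,y,z in[("brown rim",93,333,.166),("brown base",163,363,0.003),("teal rim",724,436,.166),("teal base",692,452,.003),("orange base",660,590,.003),("tank rim",161,135,.12),("candle",418,64,.138),("vial",545,128,.075)]:
    p=pix_plane(*T(x,y),z);print(nm,p.round(3),loc(p).round(3))
for l in[(-.148-.04,.07,0),(-.148-.04,-.07,0),(-.111,.07,0),(-.111,-.07,0)]:
    print(l,W(s,l).round(4))
E
```

```text
0.0187
brown rim [0.553 0.345 0.166] [-0.1    0.225]
brown base [0.554 0.345 0.003] [-0.099  0.226]
teal rim [ 0.476 -0.092  0.166] [-0.074 -0.218]
teal base [ 0.475 -0.094  0.003] [-0.074 -0.22 ]
orange base [ 0.364 -0.064  0.003] [-0.19  -0.217]
tank rim [0.712 0.318 0.12 ] [0.061 0.236]
candle [0.76  0.123 0.138] [0.153 0.057]
vial [0.732 0.026 0.075] [ 0.147 -0.044]
(-0.188, 0.07, 0) [0.4318 0.2144 0.    ]
(-0.188, -0.07, 0) [0.3994 0.0782 0.    ]
(-0.111, 0.07, 0) [0.5067 0.1966 0.    ]
(-0.111, -0.07, 0) [0.4743 0.0604 0.    ]
```

servo_tool --targets '[[[0,0,0],-0.86],[[0,0,0],-0.86],[[0,0,0],0]]' --gripper -1 --newtons 20

```text
clock: 0.48
position: [0.2341, 0.5793, 0.231]
tool_rot: [-3.141, -0.0, 2.907]
force: [-0.5, -0.3, -0.1]
grip_width: 0.0321
```

```bash
cat >> h.py <<'E'
SS=np.array([.5985,.1028,-.2333])
def to(l):
    o=bot.observe();y=o["tool_rot"][2];p=o["position"]
    c,n=np.cos(SS[2]),np.sin(SS[2]);d=p[:2]-SS[:2]
    print("t",o["clock"],"local",np.round([c*d[0]+n*d[1],-n*d[0]+c*d[1],p[2]],4),"yawerr deg",np.rad2deg((y-SS[2]-np.pi+np.pi)%(2*np.pi)-np.pi).round(2),"F",o["force"].round(1),"grip",round(o["grip_width"],4))
    D=W(SS,l)-p
    print("units",(np.array([np.cos(y)*D[0]+np.sin(y)*D[1],np.sin(y)*D[0]-np.cos(y)*D[1],-D[2]])/.05).round(3))
E
python3 -c "
from h import *
to((-.185,.07,.23))"
```

```text
t 0.475 local [-0.4647  0.3794  0.231 ] yawerr deg -0.05 F [-0.5 -0.3 -0.1] grip 0.0321
units [-5.6   -6.182  0.02 ]
```

servo_tool --targets '[[[-0.3,-0.33,0],0],[[-0.56,-0.62,0],0],[[-0.56,-0.62,0],0],[[-0.56,-0.62,0],0],[[-0.56,-0.62,0],0],[[-0.56,-0.62,0],0],[[-0.56,-0.62,0],0],[[-0.56,-0.62,0],0],[[-0.56,-0.62,0],0],[[-0.56,-0.62,0],0],[[-0.26,-0.27,0],0],[[0,0,0],0]]'

```text
clock: 1.98
position: [0.4354, 0.213, 0.2313]
tool_rot: [-3.141, 0.0, 2.904]
force: [-0.4, 0.4, 0.1]
grip_width: 0.0001
```

```bash
python3 -c "
from h import *
to((-.185,.07,.039))"
```

```text
t 1.975 local [-0.1842  0.0695  0.2313] yawerr deg -0.26 F [-0.4  0.4  0.1] grip 0.0001
units [0.017 0.01  3.846]
```

servo_tool --targets '[[[0,0,0.4],0],[[0,0,0.7],0],[[0,0,0.7],0],[[0,0,0.7],0],[[0,0,0.7],0],[[0,0,0.4],0],[[0,0,0.24],0],[[0,0,0],0],[[0,0,0],0]]'

```text
clock: 3.1
position: [0.4351, 0.2145, 0.04]
tool_rot: [3.141, 0.001, 2.908]
force: [-0.4, 0.4, 0.2]
grip_width: -0.0003
```

```bash
python3 -c "
from h import *
to((-.111,.07,.039))
import cv2
for n in('scene','top'):
    f=bot.grab_frame(n);cv2.imwrite(f'pics/{n}1.png',f)
a=cv2.imread('pics/scene1.png')[100:350,190:450];cv2.imwrite('pics/s1.png',cv2.resize(a,None,fx=2.4,fy=2.4))"
```

```text
t 3.1 local [-0.1848  0.0709  0.04  ] yawerr deg -0.03 F [-0.4  0.4  0.2] grip -0.0003
units [-1.475 -0.016  0.02 ]
```

View pics/s1.png

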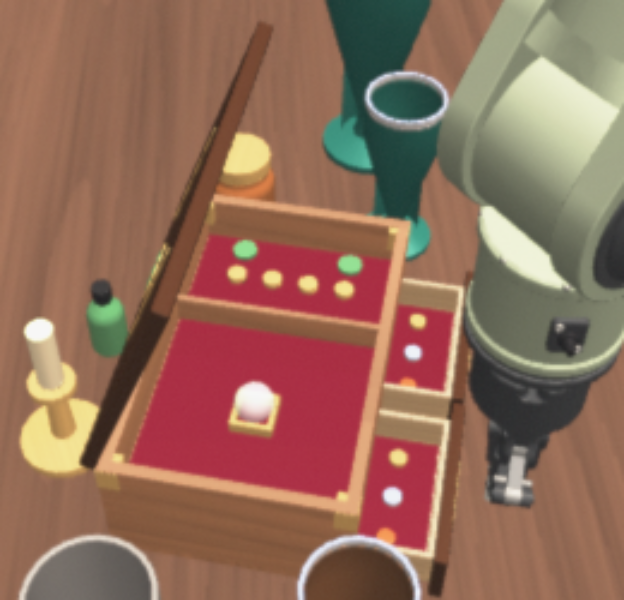

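The crop shows the closed fingertips at (510,490), standing in front of the left drawer panel. Now I'll push.

servo_tool --targets '[[[-0.15,0,0],0],[[-0.15,0,0],0],[[-0.12,0,0],0],[[-0.12,0,0],0],[[-0.12,0,0],0],[[-0.12,0,0],0],[[-0.12,0,0],0],[[-0.12,0,0],0],[[-0.12,0,0],0],[[-0.1,0,0],0]]'

```text
clock: 4.45
position: [0.4955, 0.1995, 0.0392]
tool_rot: [-3.141, -0.0, 2.908]
force: [-2.3, -1.4, 0.8]
grip_width: 0.0
```

servo_tool --targets '[[[-0.06,0,0],0],[[-0.06,0,0],0]]'

```text
clock: 4.7
position: [0.5011, 0.1983, 0.0393]
tool_rot: [-3.141, -0.0, 2.908]
force: [-2.7, -1.7, -0.1]
grip_width: -0.0002
```

```bash
python3 -c "
from h import *
to((-.111,.07,.039))"
```

```text
t 4.7 local [-0.1169  0.0704  0.0393] yawerr deg -0.02 F [-2.7 -1.7 -0.1] grip -0.0002
units [-0.117 -0.007  0.005]
```

servo_tool --targets '[[[-0.04,0,0],0],[[-0.04,0,0],0]]'

```text
clock: 4.95
position: [0.505, 0.1974, 0.0393]
tool_rot: [-3.142, -0.0, 2.908]
force: [-1.7, -0.3, -1.2]
grip_width: -0.0001
```

servo_tool --targets '[[[-0.03,0,0],0],[[-0.03,0,0],0]]'

```text
clock: 5.2
position: [0.5079, 0.1967, 0.0393]
tool_rot: [-3.142, -0.0, 2.908]
force: [-6.4, -0.7, 0.9]
grip_width: -0.0002
```

servo_tool --targets '[[[-0.03,0,0],0],[[0,0,0],0]]'

```text
clock: 5.45
position: [0.5079, 0.1967, 0.0392]
tool_rot: [-3.141, -0.002, 2.909]
force: [-11.1, 1.0, 7.0]
grip_width: -0.0002
```

servo_tool --targets '[[[0.3,0,0],0],[[0.5,0,0],0],[[0.5,0,0],0],[[0.2,0,0],0],[[0,-0.4,0],0],[[0,-0.6,0],0],[[0,-0.6,0],0],[[0,-0.6,0],0],[[0,-0.4,0],0],[[0,-0.2,0],0],[[0,0,0],0],[[0,0,0],0]]'

```text
clock: 6.95
position: [0.4043, 0.0781, 0.0393]
tool_rot: [3.141, 0.0, 2.908]
force: [-0.1, 0.3, 0.3]
grip_width: -0.0001
```

```bash
python3 -c "
from h import *
to((-.111,-.07,.039))
import cv2
f=bot.grab_frame('scene')
cv2.imwrite('pics/s2.png',cv2.resize(f[100:350,190:450],None,fx=2.4,fy=2.4))"
```

```text
t 6.95 local [-0.1832 -0.0689  0.0393] yawerr deg 0.0 F [-0.1  0.3  0.3] grip -0.0001
units [-1.445 -0.022  0.006]
```

View pics/s2.png

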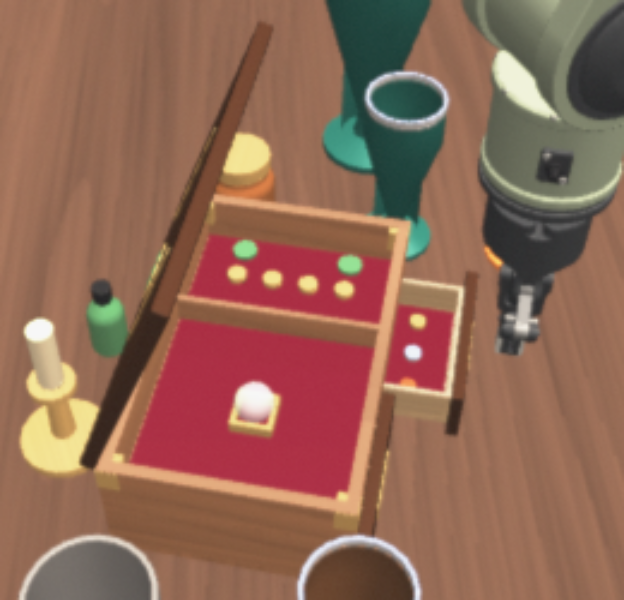

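The left drawer is home, with its panel close to the chest front at (380,480). The fingertips at (510,345) now face the right drawer.

servo_tool --targets '[[[-0.15,0,0],0],[[-0.15,0,0],0],[[-0.12,0,0],0],[[-0.12,0,0],0],[[-0.12,0,0],0],[[-0.12,0,0],0],[[-0.12,0,0],0],[[-0.12,0,0],0],[[-0.12,0,0],0],[[-0.12,0,0],0],[[-0.07,0,0],0]]'

```text
clock: 8.38
position: [0.4689, 0.0619, 0.0393]
tool_rot: [-3.141, 0.0, 2.908]
force: [-2.9, 0.5, 1.1]
grip_width: 0.0004
```

servo_tool --targets '[[[-0.04,0,0],0],[[-0.04,0,0],0]]'

```text
clock: 8.62
position: [0.4724, 0.0611, 0.0393]
tool_rot: [-3.141, -0.0, 2.908]
force: [-3.0, -1.0, -0.3]
grip_width: -0.0002
```

servo_tool --targets '[[[-0.04,0,0],0],[[-0.04,0,0],0]]'

```text
clock: 8.88
position: [0.4748, 0.0604, 0.0391]
tool_rot: [-3.141, -0.003, 2.908]
force: [-19.8, 6.6, 15.0]
grip_width: 0.0001
```

servo_tool --targets '[[[-0.03,0,0],0],[[-0.02,0,0],0]]'

```text
clock: 9.12
position: [0.4748, 0.0604, 0.0389]
tool_rot: [-3.139, -0.007, 2.909]
force: [-29.1, 9.1, 22.5]
grip_width: 0.0
```

```bash
python3 -c "
from h import *
to((-.111,-.07,.039))"
```

```text
t 9.125 local [-0.1105 -0.0699  0.0389] yawerr deg 0.06 F [-29.1   9.1  22.5] grip 0.0
units [ 0.009 -0.002 -0.002]
```

servo_tool --targets '[[[0.3,0,0],0],[[0.5,0,0],0],[[0.3,0,0],0],[[0,0,-0.3],0],[[0,0,-0.7],0],[[0,0,-0.7],0],[[0,0,-0.7],0],[[0,0,-0.7],0],[[0,0.2,-0.8],0],[[0,0.3,-0.8],0],[[0,0.4,-0.8],0],[[0,0.4,-0.7],0]]'

```text
clock: 10.62
position: [0.4406, 0.1363, 0.3511]
tool_rot: [3.141, 0.002, 2.908]
force: [0.0, -0.1, -0.3]
grip_width: 0.0
```

```bash
python3 -c "
from h import *
to((.095,0,.36))
import cv2
f=bot.grab_frame('scene')
cv2.imwrite('pics/s3.png',cv2.resize(f[100:350,190:450],None,fx=2.4,fy=2.4))"
```

```text
t 10.625 local [-0.1614 -0.0039  0.3511] yawerr deg -0.03 F [ 0.  -0.1 -0.3] grip 0.0
units [-5.128  0.081 -0.177]
```

View pics/s3.png

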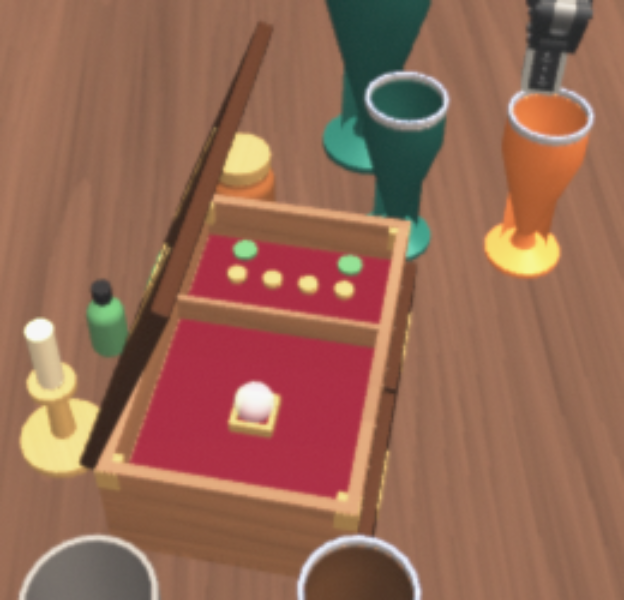

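Both drawers are home, with their panels in line at (400,330) and (380,460). The wares haven't moved. Next I'll move over and behind the lid.

servo_tool --targets '[[[0,0,-0.2],0],[[-0.3,0.04,0],0],[[-0.55,0.04,0],0],[[-0.65,0,0],0],[[-0.65,0,0],0],[[-0.65,0,0],0],[[-0.65,0,0],0],[[-0.65,0,0],0],[[-0.55,0,0],0],[[-0.35,0,0],0],[[-0.13,0,0],0],[[0,0,0],0]]'

```text
clock: 12.18
position: [0.6908, 0.0796, 0.3584]
tool_rot: [-3.141, -0.001, 2.907]
force: [-0.5, 0.8, 0.6]
grip_width: -0.0
```

```bash
python3 -c "
from h import *
to((.09,0,.244))
import cv2
f=bot.grab_frame('scene')
cv2.imwrite('pics/s4.png',cv2.resize(f[40:300,150:430],None,fx=2.2,fy=2.2))
f=bot.grab_frame('top')
cv2.imwrite('pics/t4.png',f)"
```

```text
t 12.175 local [ 0.0952 -0.0012  0.3584] yawerr deg -0.05 F [-0.5  0.8  0.6] grip -0.0
units [0.104 0.024 2.287]
```

View pics/s4.png

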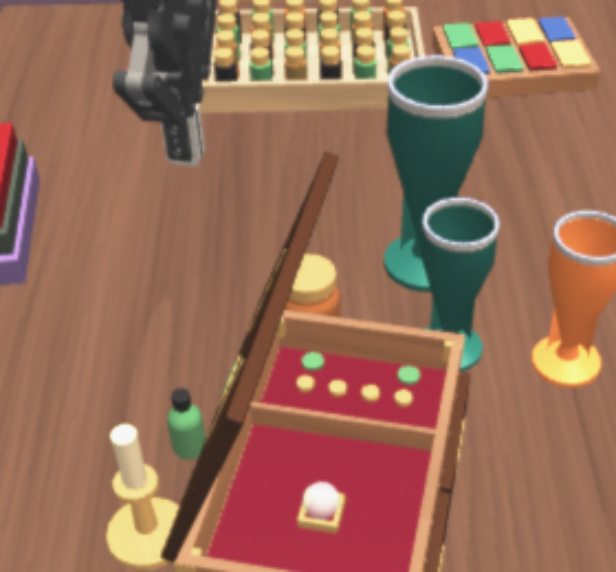

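The fingertips at (183,160) are above and behind the lid and clear of it. Now I'll lower them.

servo_tool --targets '[[[0,0,0.3],0],[[0,0,0.5],0],[[0,0,0.5],0],[[0,0,0.5],0],[[0,0,0.3],0],[[0,0,0.15],0],[[0,0,0],0]]'

```text
clock: 13.15
position: [0.6908, 0.0802, 0.2468]
tool_rot: [-3.142, -0.0, 2.908]
force: [0.4, -0.4, 0.5]
grip_width: 0.0003
```

```bash
python3 -c "
from h import *
to((.058,0,.244))
import cv2
f=bot.grab_frame('scene')
cv2.imwrite('pics/s5.png',cv2.resize(f[70:330,150:430],None,fx=2.2,fy=2.2))
# arc plan r=.15, TCP points
for a in np.arange(1.25,-.01,-.1): print(round(a,2),(lid(a,.15,0,.012)+[.011,0,0]).round(4))
"
```

```text
t 13.15 local [ 0.095  -0.0007  0.2468] yawerr deg -0.02 F [ 0.4 -0.4  0.5] grip 0.0003
units [0.74  0.013 0.056]
1.25 [0.0651 0.     0.2461]
1.15 [0.0507 0.     0.2418]
1.05 [0.0368 0.     0.2361]
0.95 [0.0235 0.     0.229 ]
0.85 [0.011  0.     0.2206]
0.75 [-0.0006  0.      0.211 ]
0.65 [-0.0112  0.      0.2003]
0.55 [-0.0206  0.      0.1886]
0.45 [-0.0288  0.      0.1761]
0.35 [-0.0358  0.      0.1627]
0.25 [-0.0414  0.      0.1487]
0.15 [-0.0455  0.      0.1343]
0.05 [-0.0482  0.      0.1195]
```

View pics/s5.png

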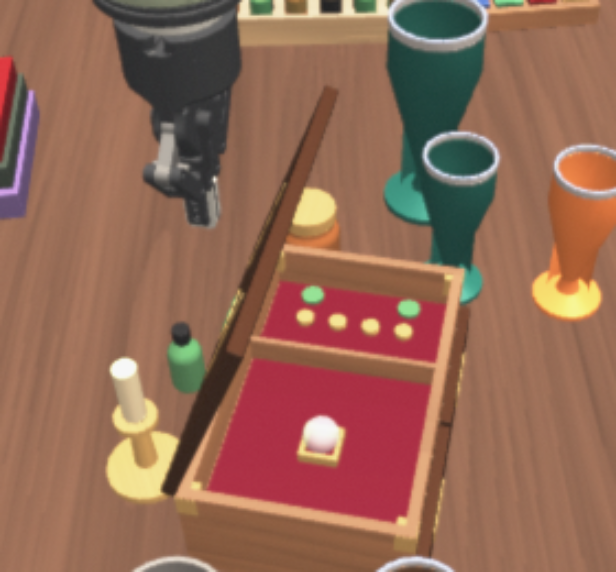

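servo_tool --targets '[[[0.15,0,0],0],[[0.15,0,0],0],[[0.15,0,0],0],[[0.12,0,0.02],0],[[0.1,0,0.03],0],[[0.1,0,0.03],0],[[0.1,0,0.03],0]]'

```text
clock: 14.08
position: [0.6486, 0.0902, 0.2413]
tool_rot: [3.141, 0.001, 2.908]
force: [3.2, -0.5, -0.7]
grip_width: -0.0003
```

servo_tool --targets '[[[0.1,0,0.04],0],[[0.09,0,0.04],0],[[0.09,0,0.04],0],[[0.09,0,0.05],0],[[0.09,0,0.05],0],[[0.09,0,0.05],0]]'

```text
clock: 14.82
position: [0.6214, 0.0967, 0.2276]
tool_rot: [-3.142, -0.0, 2.908]
force: [1.4, 0.7, 2.8]
grip_width: -0.0003
```

```bash
python3 -c "
from h import *
to((.0235,0,.229))
import cv2
f=bot.grab_frame('scene')
cv2.imwrite('pics/s6.png',cv2.resize(f[70:330,150:430],None,fx=2.2,fy=2.2))
"
```

```text
t 14.825 local [ 0.0237 -0.0006  0.2276] yawerr deg -0.02 F [1.4 0.7 2.8] grip -0.0003
units [ 0.003  0.013 -0.028]
```

View pics/s6.png

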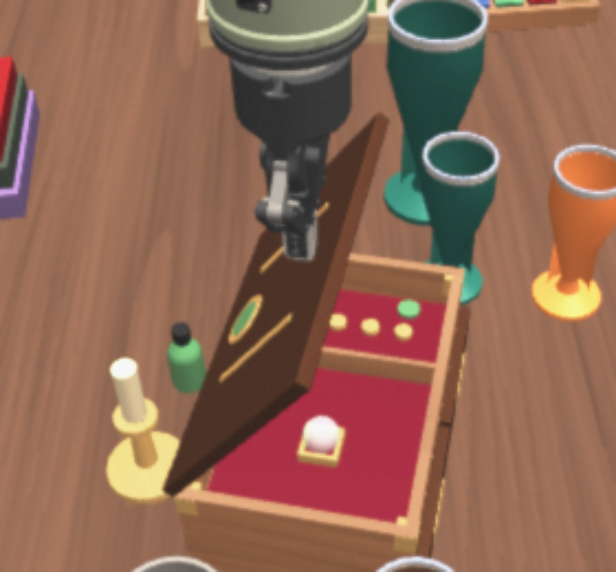

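The lid is folding smoothly, with the fingertips at (300,255) on its outer half. I'll continue along the arc.

servo_tool --targets '[[[0.08,0,0.05],0],[[0.08,0,0.05],0],[[0.08,0,0.05],0],[[0.08,0,0.06],0],[[0.08,0,0.06],0],[[0.08,0,0.06],0],[[0.07,0,0.07],0],[[0.07,0,0.07],0],[[0.07,0,0.07],0],[[0.065,0,0.075],0],[[0.065,0,0.075],0],[[0.06,0,0.08],0]]'

```text
clock: 16.38
position: [0.5787, 0.1069, 0.189]
tool_rot: [-3.142, -0.0, 2.908]
force: [-0.3, -0.2, 1.6]
grip_width: -0.0001
```

```bash
python3 -c "
from h import *
to((-.0206,0,.1886))"
```

```text
t 16.375 local [-0.0202 -0.0006  0.189 ] yawerr deg -0.02 F [-0.3 -0.2  1.6] grip -0.0001
units [0.007 0.013 0.008]
```

servo_tool --targets '[[[0.055,0,0.083],0],[[0.055,0,0.083],0],[[0.055,0,0.083],0],[[0.047,0,0.089],0],[[0.047,0,0.089],0],[[0.047,0,0.089],0],[[0.037,0,0.093],0],[[0.037,0,0.093],0],[[0.037,0,0.093],0],[[0.027,0,0.08],0],[[0.023,0,0.07],0],[[0.018,0,0.06],0]]'

```text
clock: 17.88
position: [0.5554, 0.1124, 0.1389]
tool_rot: [3.142, 0.0, 2.908]
force: [1.2, 0.9, 2.0]
grip_width: -0.0002
```

```bash
python3 -c "
from h import *
to((-.0485,0,.112))
import cv2
f=bot.grab_frame('scene')
cv2.imwrite('pics/s7.png',cv2.resize(f[70:330,150:430],None,fx=2.2,fy=2.2))
"
```

```text
t 17.875 local [-0.0442 -0.0006  0.1389] yawerr deg -0.02 F [1.2 0.9 2. ] grip -0.0002
units [0.086 0.012 0.537]
```

View pics/s7.png

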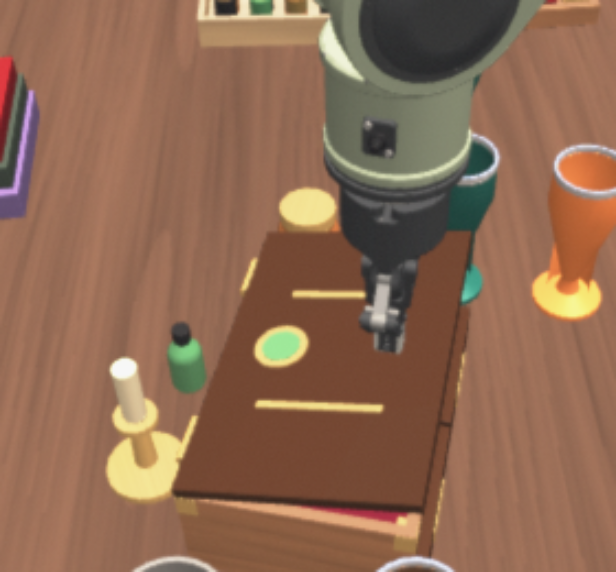

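The lid is nearly shut, with a small gap left near (370,510). I'll ease it down the last 27 mm slowly.

servo_tool --targets '[[[0.015,0,0.05],0],[[0.015,0,0.05],0],[[0.01,0,0.05],0],[[0.01,0,0.05],0],[[0.01,0,0.05],0],[[0.01,0,0.05],0],[[0.01,0,0.04],0],[[0,0,0.04],0],[[0,0,0.04],0],[[0,0,0.03],0],[[0,0,0.03],0]]'

```text
clock: 19.3
position: [0.5514, 0.1133, 0.1149]
tool_rot: [-3.142, -0.0, 2.908]
force: [-1.6, 0.7, 2.1]
grip_width: 0.0004
```

servo_tool --targets '[[[0,0,0.03],0],[[0,0,0.03],0]]'

```text
clock: 19.55
position: [0.5514, 0.1133, 0.112]
tool_rot: [-3.142, -0.0, 2.908]
force: [-4.8, -0.3, 16.9]
grip_width: -0.0002
```

servo_tool --targets '[[[0,0,0.02],0],[[0,0,0.02],0]]'

```text
clock: 19.8
position: [0.5515, 0.1134, 0.1117]
tool_rot: [3.141, 0.0, 2.908]
force: [-16.5, -2.6, 51.3]
grip_width: 0.0002
```

servo_tool --targets '[[[0,0,-0.05],0],[[0,0,-0.1],0],[[0,0,-0.3],0],[[0,0,-0.6],0],[[0,0,-0.7],0],[[0,0,-0.7],0],[[0,0,-0.6],0],[[0.3,0,-0.4],0],[[0.6,0,0],0],[[0.6,0,0],0],[[0.3,0,0],0],[[0,0,0],0]]'

```text
clock: 21.3
position: [0.4638, 0.1344, 0.2833]
tool_rot: [3.141, 0.001, 2.909]
force: [-0.6, 0.2, 0.1]
grip_width: -0.0003
```

```bash
python3 -c "
from h import *
to((-.0485,0,.112))
import cv2
f=bot.grab_frame('scene');cv2.imwrite('pics/s8.png',f)
cv2.imwrite('pics/s8c.png',cv2.resize(f[150:340,210:400],None,fx=3,fy=3,interpolation=cv2.INTER_CUBIC))
f=bot.grab_frame('top');cv2.imwrite('pics/t8.png',f)
for l in [(.188,.142),(.188,-.142),(0,.142),(0,-.142)]:
  p=W(SS,lid(0,l[0],l[1],.012));print((proj('scene',p)-[210,150])*3)
"
```

```text
t 21.3 local [-0.1383 -0.0004  0.2833] yawerr deg 0.01 F [-0.6  0.2  0.1] grip -0.0003
units [-1.797  0.008  3.425]
[405.72496581 483.30501128]
[466.47626089 109.9138625 ]
[ 57.41666358 425.14109637]
[187.99992167  72.85977831]
```

View pics/s8c.png

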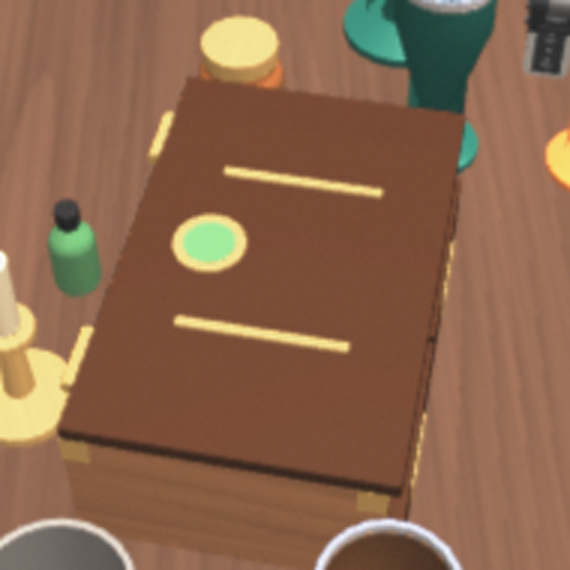

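View pics/t8.png

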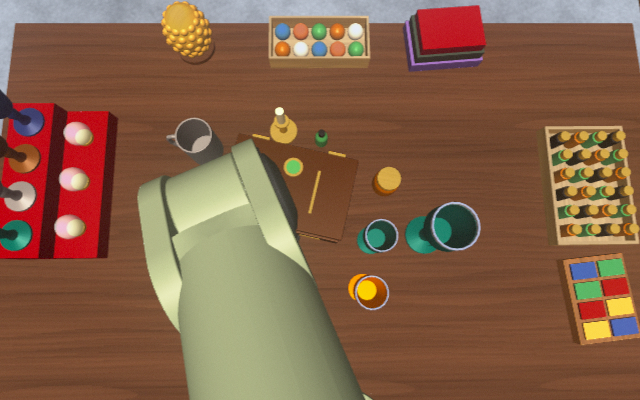

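View pics/s8.png

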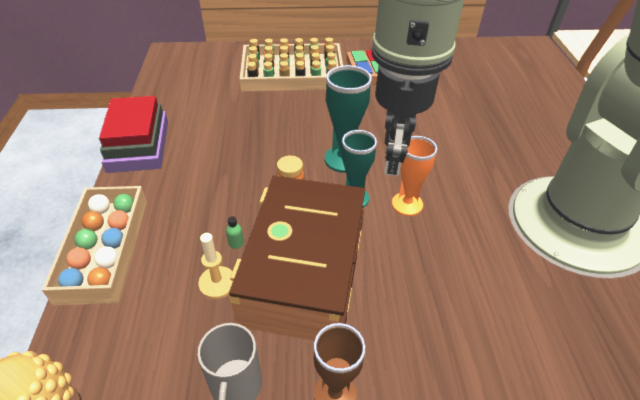

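The lid lies flush, with no gap along its near edge from (65,435) to (400,490) in the crop. The drawers are in line and the wares are at their original pixels. The robot is clear of everything, so I'll hand the job in.

```bash
python3 -c "
from workcell import bot
print(bot.job_done())"
```

```text
the job is handed in; nothing more can be done
None
```

The chest is closed: both drawers are fully home and the lid is fully shut. I used only the closed fingertips and handed the job in at about 21 s.

- **Drawers:** I pushed the left one first, then the right, until each stopped. The fingertips stopped within 1 mm of each other, at 11 N and about 38 N. Both front panels line up in the pictures.
- **Lid:** I eased it down along an arc at about 0.25 rad/s, slower near the end. The final press was at 111.7 mm above the counter, against 112 mm for fully shut. No gap shows along the near edge.
- **Harder than intended:** the last press on the lid reached about 54 N, after it was already shut. The right drawer also took more force than needed. Both were through the fingertips, well under the 120 N wrist limit.
- **Wares:** the goblets and other wares stand at the same places in the pictures as at the start. In the last top view the arm hid the brown goblet, so I checked that one only in the scene view. The crystal ball is under the lid and can't be seen now; nothing touched it.
- **Fit disagreement:** a few chest corners disagreed by up to about 7 pixels in my first position fit. The contacts still came where the fit predicted.

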